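# Start batch four on the slide-tray unit

### The job

Get the slide-tray unit ready for batch four: press the bar key so that its tray pops out, then press the round step key as often as it takes until the four-pip face of the number drum lies uppermost between the reading marks. Then push the tray fully home until it clicks and stays shut, leaving the other things on the desk where they stand.

Things in the scene. Friction and masses are not known exactly. Their poses are not given: they have to be found in the camera images.
- step_top (a point): Centre of the top face of the round step key (black disc, 38 mm across), the left of the two keys on the unit's sloped deck; moves with it. It stands 14 mm out of the deck. z axis: the key's outward normal, 35 degrees from vertical, leaning to the unit's front; x: up the slope, to the back; y: to the left seen from the front. Press along -z: the tower leaves no room for an upright gripper
- release_top (a point): Centre of the top face of the bar-shaped release key, the right one on the same sloped deck, 90 mm from the round one: black, 58 mm wide by 22 mm, standing 14 mm out of the deck. Moves with the key. Axes as for step_top: z is its outward normal; press along -z
- tray_front (a point): Centre of the front face of the tray's grey front panel (154 mm wide, 42 mm tall, 9 to 51 mm above the desk), moving with the tray. x axis: the way in, away from the robot; y: along the panel, to the left; z up. Push level along x on this face to shut the tray. Shut, the face lies 8 mm in front of the base
- drum_top (a point): Fixed point: centre of the uppermost drum face, 186 mm above the desk, midway between two black reading marks on the tower's top. The drum is a white six-sided prism lying across the unit, 76 mm long, in a window of the tower's top; each face is 42 mm wide and has one to six black pips (11 mm dots)
- drum (a joint): Angle of the drum (rad), growing by 1.047 a step; turns one way only. Uppermost at rest: five pips at 0, six at 1.047, one at 2.094, two at 3.142, three at 4.189, four at 5.236, five at 6.283 and so on round (four again at 11.519). Starts at five, six, one or two. A full press turns it 24 degrees, and letting the key right up finishes the step, within about half a second
- step (a joint): Press depth of the round key (m): 0 up, 0.010 fully down along its normal; sprung, about 1.5 N to start and 4.5 N fully down. Press it fully: under about 6 mm the drum does not step. While the tray is shut an interlock stops the key after about 2 mm
- release (a joint): Press depth of the bar key (m): 0 up, 0.010 fully down along its normal; sprung, about 1.5 N to start and 4.5 N fully down, slightly more with the latch's friction. Past about 6 mm it frees the tray. It dips by itself as the tray is pushed home and springs up with the click
- tray (a joint): How far the tray stands out (m): 0 latched shut (as at the start), 0.045 fully out, where a spring holds it (3 to 5 N outward). To latch, push it about 2 mm past 0 (hard stop at -0.006), which takes about 10 N (up to 15 N if quick) between 15 and 9 mm before shut; let go, it settles at 0 if latched and springs out again if not
- unit: The slide-tray unit, fixed: white box 215 mm deep, 210 wide, base 58 high. Origin on the desk (base 100 mm in front to 115 behind); x to its back, y left, z up; front roughly to the robot. Behind the keys rises a tower, 150 wide, 195 high, its front 40 mm behind the keys' centres (20 in front of the origin); a visor at 187 to 195 height juts 28 mm out over the deck from it
- bottle: Bystander, leave alone: clear water bottle, 64 mm across, 210 mm tall, standing to the left of the unit. Origin at the centre of its underside
- mug: Bystander, leave alone: white mug, 80 mm across, 95 mm tall, standing to the right of the unit. Origin at the centre of its underside
- mouse: Bystander, leave alone: black computer mouse, 105 x 60 x 26 mm, on the desk to the right of the tray. Origin at the centre of its underside
- slide_box: Bystander, leave alone: shut wooden slide box, 164 x 104 x 36 mm, on the left of the desk. Origin at the centre of its underside
- stapler: Bystander, leave alone: black stapler, 150 x 36 x 42 mm, on the right of the desk. Origin at the centre of its underside
- stain_jar: Bystander, leave alone: small amber glass jar with black cap, 56 mm across, 90 mm tall, to the left of the unit. Origin at the centre of its underside

How it is judged:
By the outcome, as a careful person would: the job done as asked, in the order asked, and still so for the second after the job is handed in, with the robot touching nothing.
It also fails if it takes over 67 s, if anything falls off the work surface, if the arm or the gripper's body presses on something with over 40 N, if the wrist force passes 120 N, or if a joint passes its speed limit or range.

### The arm

A 6-joint arm with a two-finger parallel gripper is mounted at the origin on the work surface. World frame = base frame: x ahead of the robot, y to its left, z up, the work surface at z = 0. Lengths are in mm, angles in rad, forces in N, time in s.
With the tool pointing down it reaches from about 275 to 750 mm from the base axis. Payload 10.2 kg.
Tool frame: the origin (TCP) lies between the finger pads; the fingertips stand 19 mm ahead of it and the grasp point (between the pads) is the TCP; z points along the fingers, y is the line along which they close (so a half turn about z gives the same grasp; the last joint's range is limited). The gripper opens to 85 mm and grips with 20 to 120 N. Pads are 22 mm wide; open, the fingers measure 114 mm over their backs; the gripper's body (76 mm by 85 mm) begins 54 mm behind the grasp point. The pads swing forward as they close: fully open they stand 13 mm farther back than shut.
Start: joints at [0.975, 0.313, 1.498, -0, 1.331, -0.223], TCP at [191.231, 488.94, 250.294] pointing down, gripper open.
Joint ranges: [-2.94, 2.94], [-0.97, 2.17], [0.19, 2.56], [-1.23, 4.37], [0.02, 3.11], [-2.88, 2.88]. Speed limits (rad/s): [2.39, 2.39, 3.01, 3.14, 3.14, 3.14].

### API

Orientations are given as [roll, pitch, yaw] about the fixed x, y, z axes, in that order (R = Rz(yaw) Ry(pitch) Rx(roll)).
In Python, from cell import move_pose, movel, movej, release, close, pause, inverse_kinematics, grab_frame, PlanningError, job_done, current_clock, current_q, current_qd, current_effort, current_eef_pos, current_tool_rot, current_contact_force, current_wrist_torque, current_finger_gap, current_gripper_force gives the robot as it stands. Calls block until the motion is done:
- move_pose(position, orientation): joint-space move of the TCP to a pose.
- movel(position, ori=None, velocity=150, max_force=None): straight line of the TCP; ori=None keeps the orientation; velocity is the mean speed in mm/s. With max_force (N) it stops when the force on the tool has changed by that much, and returns True; else False.
- movej(angles): joint-space move.
- release() and close(squeeze=None): open the fingers fully, or close them until they stop; squeeze is the grip in N (None keeps the last).
- pause(seconds).
- inverse_kinematics(position, orientation): joint angles nearest the present ones, or None.
- grab_frame(name): name is "scene" or "side" or "wrist"; returns a dict with "image" (384x512x3 uint8, blue, green, red), "K" (3x3 intrinsics, pixels), "extrinsics" (4x4, takes a point from world to camera coordinates). Camera axes: x right, y down, z forward; pixel columns grow to the right and rows downward; lengths in mm; the calibration is good to about 2 mm. A picture is of the moment at which its call begins. There is no depth.
A pose or a line that the arm cannot do raises PlanningError and nothing moves.
- job_done(): hands the job in; it is judged then, once.
Readings, each from a call of its own:
- current_clock(): time.
- current_q(): joint angles.
- current_qd(): joint speeds.
- current_effort(): joint torques, N m.
- current_eef_pos(): TCP position.
- current_tool_rot(): TCP orientation.
- current_contact_force(): force on the tool from outside, world axes, zero at the start.
- current_wrist_torque(): the same for the moment, N m.
- current_finger_gap(): opening from 0.0 (shut) to 1.0 (fully open).
- current_gripper_force(): force on a finger pad.
Only numpy, scipy, OpenCV 4.12 (cv2) and the standard library are available. Lean on these libraries where they do the work, as an engineer would, in place of code of your own. Each camera call takes 0.05 s, during which the arm holds its last target. There are 200 camera calls.

## Working session

There is one attempt and no reset: what is moved stays moved. The work goes in short steps, each a Python script; the robot and the scene stay as the last script left them, time stands still between calls to the robot, and variables do not carry over. Pictures are saved under pics/ and viewed, at most 10 in all, crops included, and the job is handed in when it is done.

```bash
mkdir -p pics
python3 - <<'E'
from cell import *
import cv2,numpy as np
for n in ("scene","side"):
    f=grab_frame(n); cv2.imwrite(f"pics/{n}0.png",cv2.resize(f["image"],(800,600),interpolation=cv2.INTER_CUBIC))
    np.savez(f"{n}0.npz",**f); print(n,f["K"].round(1).tolist(),f["extrinsics"].round(3).tolist())
print(current_clock())
E
```

```text
scene [[390.4, 0.0, 256.8], [0.0, 390.4, 188.7], [0.0, 0.0, 1.0]] [[0.118, 0.993, -0.011, -12.793], [0.864, -0.108, -0.491, -422.551], [-0.489, 0.048, -0.871, 1491.492], [0.0, 0.0, 0.0, 1.0]]
side [[499.7, 0.0, 250.5], [0.0, 499.7, 184.6], [0.0, 0.0, 1.0]] [[-0.86, -0.51, 0.024, 454.668], [-0.29, 0.449, -0.845, 283.179], [0.42, -0.734, -0.534, 1502.802], [0.0, 0.0, 0.0, 1.0]]
0.1
```

View pics/scene0.png

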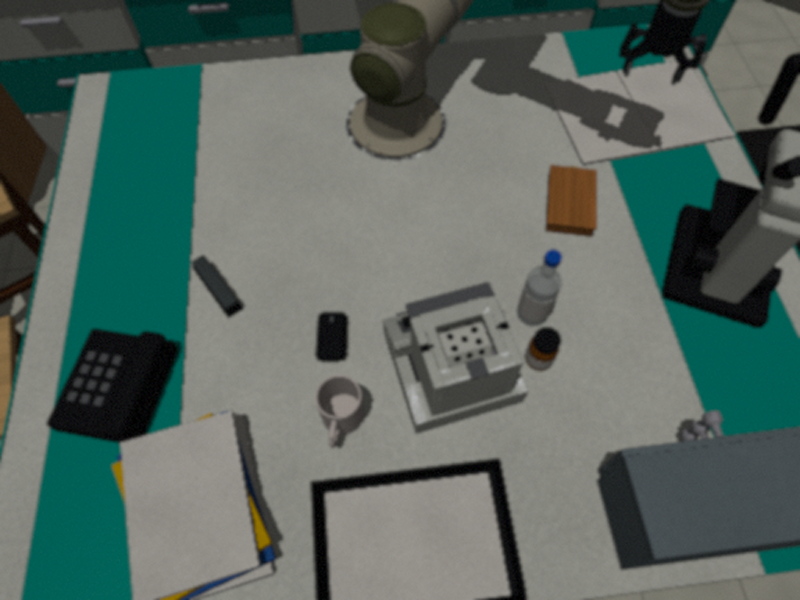

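View pics/side0.png

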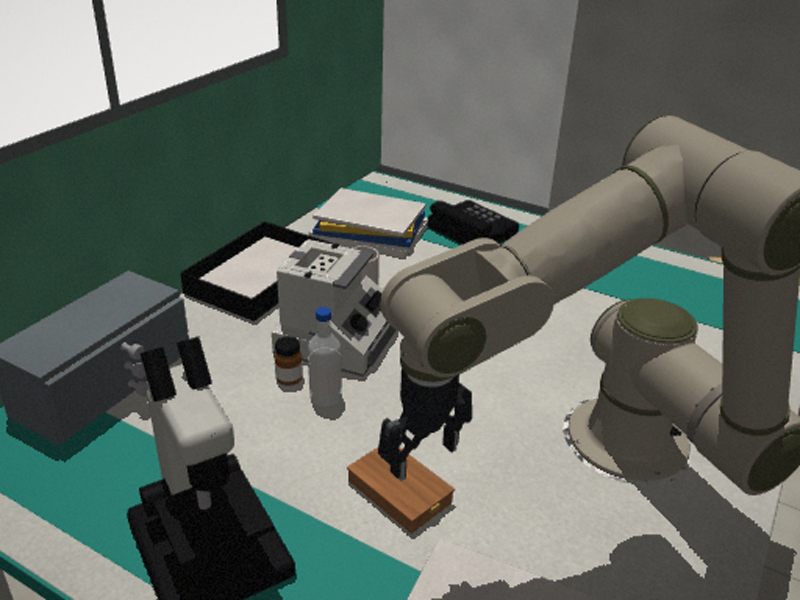

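The scene view shows the unit with its drum at about (465,343) in the 800-px picture. The bottle (540,295) and jar (543,348) are on its left, and the mug (340,400) and mouse (332,337) on its right. I'll zoom in to read the corners.

Run:
```python
import cv2,numpy as np
a=np.load("scene0.npz")["image"][175:280,235:350]; b=np.load("side0.npz")["image"][145:250,165:265]
a=cv2.resize(a,None,fx=4,fy=5.5,interpolation=cv2.INTER_CUBIC) if 0 else cv2.resize(a,None,fx=4,fy=4,interpolation=cv2.INTER_CUBIC)
b=cv2.resize(b,None,fx=3,fy=4,interpolation=cv2.INTER_CUBIC) if 0 else cv2.resize(b[:, :],None,fx=3.4,fy=3.4,interpolation=cv2.INTER_CUBIC)
h=max(a.shape[0],b.shape[0]); p=lambda i:cv2.copyMakeBorder(i,0,h-i.shape[0],0,0,0)
cv2.imwrite("pics/z1.png",np.hstack([p(a),p(b)])); print(a.shape,b.shape)
```

```text
(420, 460, 3) (357, 340, 3)
```

View pics/z1.png

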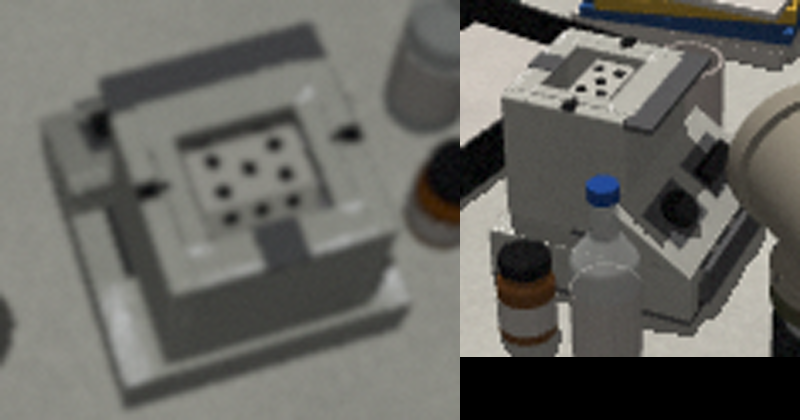

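The drum shows five (six is the next face towards the back), so it needs five steps. Next I'll fit the unit's pose from its corners.

```bash
cat > fit.py <<'E'
import numpy as np
from scipy.optimize import least_squares
S=np.load("scene0.npz");D=np.load("side0.npz")
def proj(f,P):
    c=f["extrinsics"][:3,:3]@P+f["extrinsics"][:3,3]; return (f["K"]@c)[:2]/c[2]
sc=lambda u,v:np.array([(u+.5)/4-.5+235,(v+.5)/4-.5+175])
sd=lambda u,v:np.array([(u-460+.5)/3.4-.5+165,(v+.5)/3.4-.5+145])
n=np.array
k=n([-60,0,0])
obs=[(S,sc(103,76),n([-48,-75,195])),(S,sc(312,24),n([-48,75,195])),(S,sc(127,405),n([115,-105,0])),(S,sc(405,325),n([115,105,0])),
(S,sc(123,380),n([115,-105,58])),(S,sc(411,300),n([115,105,58])),
(D,sd(655,131),n([-48,75,195])),(D,sd(625,122),n([-20,75,195])),(D,sd(722,52),n([-48,-75,195]))]
def world(p,L): c,s=np.cos(p[2]),np.sin(p[2]); return n([p[0]+c*L[0]-s*L[1],p[1]+s*L[0]+c*L[1],L[2]])
if __name__=="__main__":
    r=least_squares(lambda p:np.concatenate([proj(f,world(p,L))-o for f,o,L in obs]),[600,100,0.2],loss="soft_l1")
    print(r.x.round(3)); print(np.array([proj(f,world(r.x,L))-o for f,o,L in obs]).round(1).tolist())
E
python3 fit.py
```

```text
[6.40737e+02 3.18290e+01 1.64000e-01]
[[-1.0, -1.0], [0.7, -2.0], [-0.7, 0.5], [-1.2, 0.6], [0.5, 0.4], [0.7, -0.2], [-0.2, -0.6], [0.5, 0.2], [-1.8, 1.0]]
```

```bash
cat > h.py <<'E'
from cell import *
import numpy as np, cv2
from scipy.spatial.transform import Rotation as Ro
from fit import world, proj
P=np.array([640.7,31.8,0.164])
def ori(tilt,flip,yaw=None):
    yaw=P[2] if yaw is None else yaw
    z=np.array([np.sin(tilt),0,-np.cos(tilt)]); y=np.array([0,1 if flip else -1.,0]); x=np.cross(y,z)
    return (Ro.from_euler("z",yaw)*Ro.from_matrix(np.c_[x,y,z])).as_euler("xyz")
T=np.radians(35); N=np.array([-np.sin(T),0,np.cos(T)])
E
python3 - <<'E'
from h import *
from scipy.optimize import minimize_scalar
from fit import sd,D
print("sidekey z fit",[(z,(proj(D,world(P,np.array([-60-8*(k),45,z])))-sd(682,208)).round(1).tolist()) for k in(0,1) for z in (80,90,100,110)])
a=world(P,np.array([-64,0,98])+N*0); 
s=world(P,np.array([-64,0,98])+N*170)
for f in (0,1):
    q=inverse_kinematics(s,ori(T,f)); print(f,s.round(),None if q is None else np.round(q,2))
E
```

```text
sidekey z fit [(80, [-0.9, 2.6]), (90, [-0.9, 0.1]), (100, [-0.9, -2.4]), (110, [-0.9, -5.0]), (80, [1.3, 3.1]), (90, [1.3, 0.6]), (100, [1.4, -1.9]), (110, [1.4, -4.4])]
0 [481.   5. 237.] [-0.39 -0.03  2.05  0.52  0.65  0.67]
1 [481.   5. 237.] [-0.39 -0.03  2.05  0.52  0.65 -2.47]
```

Run:
```python
from h import *
close()
move_pose(world(P,np.array([-64,0,92])+N*190),ori(T,0))
f=grab_frame("wrist"); np.savez("w1.npz",**f); cv2.imwrite("pics/w1.png",cv2.resize(f["image"],(800,600),interpolation=cv2.INTER_CUBIC))
for y in(45,-45): print(proj(f,world(P,np.array([-64,y,92])))*800/512)
print(current_clock(),current_eef_pos(),f["extrinsics"].round(2).tolist())
```

```text
[336.07294261 263.52876213]
[462.6291517  263.73305126]
2.9333 [470.12103439   4.11746451 247.68040007] [[0.16, -0.99, 0.0, -73.69], [-0.95, -0.16, -0.28, 553.79], [0.27, 0.05, -0.96, 253.5], [0.0, 0.0, 0.0, 1.0]]
```

View pics/w1.png

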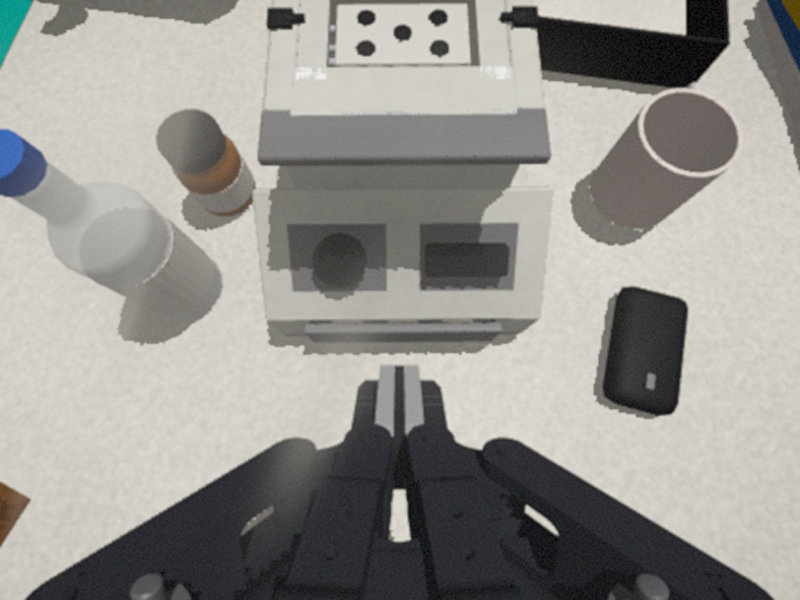

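The round key is at (340,260) and the bar key at (467,260) in the wrist view. That is about 4 px right and 3 px above my prediction, so I'm shifting the estimate by -3 mm in y and +2 mm in x before pressing the bar key.

```bash
cat >> h.py <<'E'
P[:2]=world(P,np.array([2,-3.,0]))[:2]
def tcp(y,h): return world(P,np.array([-64,y,92])+N*(19+h))
def depth0(y): # height of fingertip over nominal key top, mm
    e=np.array(current_eef_pos()); return (e-tcp(y,0))@(Ro.from_euler("z",P[2]).apply(N))
E
python3 - <<'E'
from h import *
movel(tcp(-45,35),ori(T,0))
r=movel(tcp(-45,-25),velocity=40,max_force=10)
print(r,depth0(-45),current_contact_force(),current_eef_pos()); pause(.2); print(current_contact_force())
movel(tcp(-45,35))
f=grab_frame("wrist"); cv2.imwrite("pics/w2.png",f["image"])
print(current_clock())
E
```

```text
True -4.255980284848671 [-13.08119331  -1.58499913  13.28490977] [579.00628205 -27.02268586 104.06860947]
[-12.02349712  -2.10392025  13.52965484]
5.6917
```

View pics/w2.png

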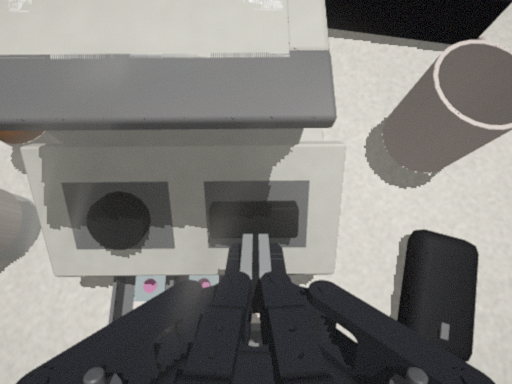

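The tray has popped out: its slides show below the deck. I'll do four full step presses with a scene crop after each one, then check.

```bash
cat >> h.py <<'E'
def step():
    r=movel(tcp(45,-20),velocity=50,max_force=10); d=depth0(45); F=current_contact_force()
    movel(tcp(45,16),velocity=90); pause(.5)
    print(r,round(d,1),np.round(F,1),round(current_clock(),2))
    return cv2.resize(grab_frame("scene")["image"][190:250,260:330],None,fx=4,fy=4,interpolation=cv2.INTER_CUBIC)
E
python3 - <<'E'
from h import *
movel(tcp(45,35)); movel(tcp(45,16))
I=[step() for _ in range(4)]
cv2.imwrite("pics/s4.png",np.vstack([np.hstack(I[:2]),np.hstack(I[2:])]))
E
```

```text
True -3.8 [-13.1  -2.4  14.6] 8.07
True -3.9 [-16.5  -3.1  17.9] 9.48
True -3.9 [-16.8  -3.7  18.3] 10.89
True -3.9 [-16.4  -3.5  17.1] 12.3
```

View pics/s4.png

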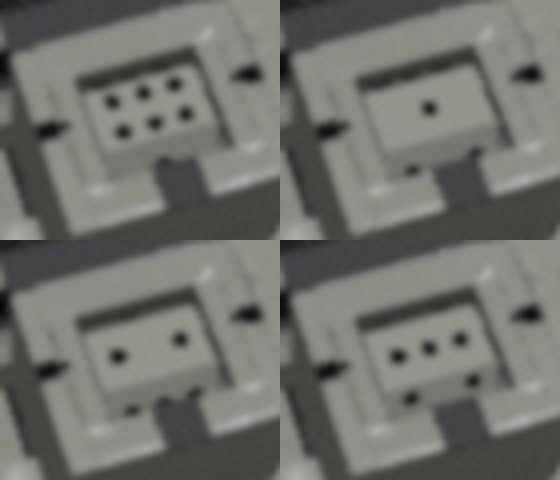

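The crops show six, one, two, three in turn, so one more press gives four. After that I'll back off and set up the tray push at a 45° tilt.

```bash
cat >> h.py <<'E'
A=np.radians(45)
def push(face,z=30): # TCP so that tip's leading corner is at local x=face, height ~z
    t=np.array([np.sin(A),0,-np.cos(A)]); x=np.array([np.cos(A),0,np.sin(A)])
    return world(P,np.array([face,0,z])-11*x-19*t)
E
python3 - <<'E'
from h import *
I=step(); 
movel(tcp(45,60))
cv2.imwrite("pics/s5.png",I)
for a in (push(-215,130),push(-190),push(-100)):
    q=inverse_kinematics(a,ori(A,0)); print(a.round(),None if q is None else np.round(q,2))
E
```

```text
True -3.9 [-16.8  -3.9  18.6] 13.71
[410.  -9. 136.] [-0.64  0.01  2.47  1.48  0.53 -0.52]
[435.  -5.  36.] [-0.56  0.44  2.46  2.2   0.62 -1.29]
[524.   9.  36.] [-0.38  0.52  2.21  2.21  0.47 -1.1 ]
```

View pics/s5.png

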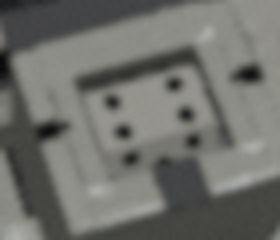

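Four is uppermost. Now the tray push.

Run:
```python
from h import *
move_pose(push(-215,130),ori(A,0))
movel(push(-190),velocity=120)
x=lambda: round(float((np.array(current_eef_pos())-push(0))@np.array([np.cos(P[2]),np.sin(P[2]),0])),1)
r=movel(push(-158),velocity=60,max_force=15); print("approach",r,x(),np.round(current_contact_force(),1))
r=movel(push(-88),velocity=35,max_force=28); print("push",r,x(),np.round(current_contact_force(),1))
pause(.3); print(x(),np.round(current_contact_force(),1))
movel(push(-175),velocity=100); pause(.4)
movel(push(-215,150))
np.savez("w3.npz",**(f:=grab_frame("wrist")))
g=grab_frame("scene")["image"][165:270,225:340]
cv2.imwrite("pics/f.png",np.hstack([cv2.resize(f["image"],(440,330)),cv2.resize(g,(360,330),interpolation=cv2.INTER_CUBIC)]))
for fx in(-108,-153): print(proj(f,world(P,np.array([fx,60.,51])))*440/512)
print(current_clock())
```

```text
approach False -158.2 [-0.4  0.1  0.6]
push True -99.0 [-4.6 -2.   1.1]
-99.1 [-4.5 -1.1  0.4]
[168.1640926  135.93649819]
[164.52741825 171.02295129]
21.2417
```

View pics/f.png

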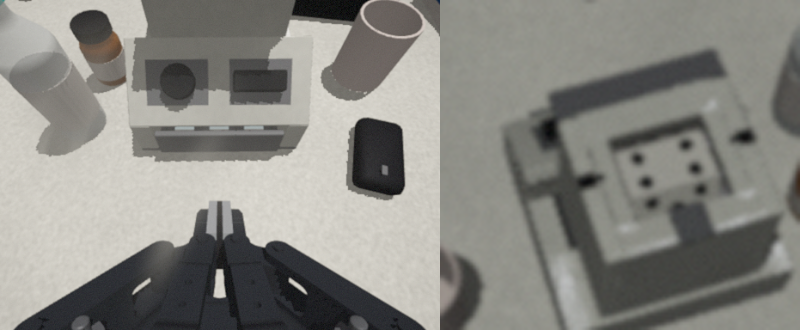

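Run:
```python
from h import *
f=np.load("w3.npz")["image"]; print(f.shape)
cv2.imwrite("pics/fz.png",cv2.resize(f[120:200,130:380],(800,256),interpolation=cv2.INTER_CUBIC))
```

```text
(384, 512, 3)
```

View pics/fz.png

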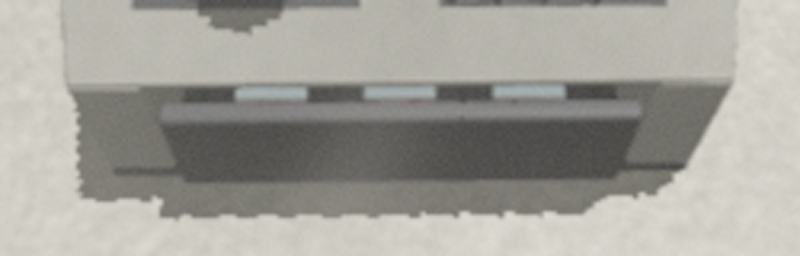

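Run:
```python
from h import *
f=np.load("w3.npz"); w=lambda L:(proj(f,world(P,np.array(L,float)))-[130,120])*3.2
print("base edge pred",w([-100,105,58]),w([-100,-105,58]),"obs (70,90),(735,82)")
for t in (0,3,6,10): print(t,w([-108-t,77,51]),w([-108-t,-77,51]))
print("obs face top (163,122),(640,118)")
pause(.7); g=grab_frame("wrist")["image"]
print("change",np.abs(g[120:200,130:380].astype(int)-f["image"][120:200,130:380]).mean(),current_clock(),np.round(current_contact_force(),1))
```

```text
base edge pred [64.21594056 88.49356432] [736.97172345  88.03394689] obs (70,90),(735,82)
0 [156.25777673 122.21360511] [644.90137543 121.89175862]
3 [155.17090171 130.37951412] [645.99425605 130.05914232]
6 [154.07428826 138.6185899 ] [647.0969324 138.2997322]
10 [152.59676075 149.71954909] [648.58263437 149.40277305]
obs face top (163,122),(640,118)
change 2.5073166666666666 21.9917 [0.8 0.1 0.6]
```

The face's top edge matches the model at 0 mm out, and the tray is not moving with the robot clear, so it is latched. The drum shows four.

```bash
python3 -c "
from cell import *
print(job_done())"
```

```text
the job is handed in; nothing more can be done
None
```

The job is handed in at about 22 s of robot time: the bar key popped the tray out, five step presses brought the four-pip face uppermost, and the tray is pushed home and staying shut, with nothing else on the desk touched as far as the pictures show.

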